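Clear the round pattern weights off the cutting stand

ROBOT

A 6-joint arm with a two-finger parallel gripper is mounted at the origin on the work surface. World frame = base frame: x ahead of the robot, y to its left, z up, the work surface at z = 0. Lengths are in m, angles in rad, forces in N, time in s.
With the tool pointing down it reaches from about 0.25 to 0.8 m from the base axis. Payload 8.5 kg.
Tool frame: the origin (TCP) lies at the very end of the fingers, on their centre line; the grasp point (between the pads) lies 19 mm behind it (ctrl.grip_point_offset is the distance from the TCP to the grasp point, in m); z points along the fingers, y is the direction in which the jaws open and shut (so a half turn about z gives the same grasp; the last joint's range is limited). The gripper opens to 85 mm and grips with 20 to 120 N. Pads are 22 mm wide; open, the fingers measure 114 mm over their backs; the gripper's body (76 mm by 85 mm) begins 54 mm behind the grasp point. The pads swing forward as they close: fully open they stand 13 mm farther back than shut.
Start: joints at [1.203, 0.238, -0.013, 1.319, 0, 1.571], TCP at [0.189, 0.49, 0.231] pointing down, gripper open.
Joint ranges: [-2.66, 2.66], [-1.03, 1.9], [-1.14, 1.46], [-1.82, 2.27], [-1.45, 1.34], [-3.14, 3.14]. Speed limits (rad/s): [2.22, 2.22, 2.79, 3.14, 3.14, 3.14].

INTERFACE

Orientations are given as [roll, pitch, yaw] about the fixed x, y, z axes, in that order (R = Rz(yaw) Ry(pitch) Rx(roll)).
In Python, from station import ctrl gives the robot as it stands.
- The arm moves only by the tool arm_command, never from a script. Its argument "targets" is a list of rows, each a list of 4 numbers: the shift along the tool's x, y, z in mm, then the turn about the tool's z in units of 8 degrees (1.0 is 8 degrees). A call has 1 to 12 rows; each row is the pose to reach, as a shift and turn from the pose commanded when the call began, along the tool's axes at that moment; what a row does not reach only later rows make up. A row lasts 1/8 s, in which the tool goes at most 62.5 mm and 10.7 degrees, less where a joint would pass 70% of its speed; a pose out of reach is approached as far as the arm can. A call with a gripper value outside its range is refused whole. "hand" is the opening, from 0 (shut) to 1 (fully open), set as the call begins (left out, the last holds). The fingers move at their own pace and stop on an object; "squeeze" is the grip in N (left out, the last holds). Time passes only in rows, so rows that repeat a pose let the fingers close. It gives the time, the measured TCP pose, the force and the opening at its end, in the units of the state.
- ctrl.read_state(): the state, without advancing time (a new reading comes with each control period).
- ctrl.read_camera(name): name is "scene" or "top" or "wrist"; returns a dict with "color" (420x560x3 uint8, red, green, blue), "fx", "fy", "cx", "cy" (pixels), "R" (3x3) and "t" (3): a world point X has camera coordinates R X + t. Camera axes: x right, y down, z forward; pixel columns grow to the right and rows downward; lengths in m; the calibration is good to about 2 mm. A picture is of the moment at which its call begins. There is no depth.
- ctrl.sign_off(): hands the job in, once; it reports no verdict.
The state is a dict: "time": time; "q": joint angles; "dq": joint speeds; "joint_torque": joint torques, N m; "position": TCP position; "tool_rot": TCP orientation; "wrist_force": force on the tool from outside, world axes, zero at the start; "ft_torque": the same for the moment, N m; "width": finger opening in m.
Only numpy, scipy, OpenCV 4.12 (cv2) and the standard library are available. Lean on these libraries where they do the work, as an engineer would, in place of code of your own. Each camera call takes 0.05 s, during which the arm holds its last target. There are 200 camera calls.

TASK

The pattern is cut, so put the round weights away: slide both round iron pattern weights along the plywood cutting stand and tip them over its edge into the open blue bin that stands against its side. They are too heavy to pick up, so push them, do not lift them. Leave the square weight where it lies on the stand.

Things in the scene. Friction and masses are not known exactly. Their poses are not given: they have to be found in the camera images.
- disc_a: One of two identical round cast-iron weights: plain dark grey disc with a bright ring on top, 90 mm diameter, 35 mm thick, 1.3 to 2 kg. Lies flat on the plywood stand, whose top is 90 mm above the table. Pushed low on its side it slides against 6 to 15 N of friction; once its centre is past the stand's edge it tips over. Origin: centre of the disc (its mid-height); z: the disc's axis.
- disc_b: The other of two identical round cast-iron weights: plain dark grey disc with a bright ring on top, 90 mm diameter, 35 mm thick, 1.3 to 2 kg. Lies flat on the plywood stand, whose top is 90 mm above the table. Pushed low on its side it slides against 6 to 15 N of friction; once its centre is past the stand's edge it tips over. Origin: centre of the disc (its mid-height); z: the disc's axis.
- square_weight: Square weight of the same iron, 70 x 70 x 35 mm, 1.2 kg; it stays. Origin at its centre, z up, x and y along its sides. The three weights lie in a row parallel to the bin, in any order, about 108 mm apart along the row (gaps between neighbours 10 to 40 mm) and staggered up to 45 mm to either side: each round one has a clear straight way to the bin.
- bin: Fixed open blue bin, 360 (x) x 190 (y) x 80 mm high, walls 5 mm. Origin: centre of its underside, z up. A long side stands 4 mm from the fixed stand's edge and parallel to it, left or right of the stand (a closed carton, 78 mm high, is opposite): that edge is at y = +99 or -99 mm in the bin's frame, on the side where the weights lie. The stand is 300 mm wide across y; its top is 10 mm above the bin's rim.
Not all that is in view belongs to the job. Leave any purple or yellow look-alike of the disc_b alone.

How it is judged:
At the end, for the whole second after the job is handed in: Both round weights lie at rest in the blue bin: the centre of each is between the bin's walls (within 170 mm of its centre along x and 90 mm along y) and below its rim (under 72 mm above the table). The square weight is within 20 mm of where it started (x of disc_a in the frame of bin between -0.17 and 0.17 m and y of disc_a in the frame of bin between -0.09 and 0.09 m and height (world z) of each of disc_a, disc_b below 0.072 m and linear speed of each of disc_a, disc_b below 0.03 m/s and x of disc_b in the frame of bin between -0.17 and 0.17 m and y of disc_b in the frame of bin between -0.09 and 0.09 m and distance of square_weight from where it was at the start of the episode below 0.02 m); the robot touches nothing.
It fails at once if a round weight is lifted: its centre rises more than about 30 mm above where it lies on the stand (height (world z) of any of disc_a, disc_b above 0.138 m).
It fails at once if the square weight is moved more than 20 mm (distance of square_weight from where it was at the start of the episode above 0.02 m).
It also fails if it takes over 48 s, if anything falls off the work surface, if the arm or the gripper's body presses on something with over 40 N, if the wrist force passes 120 N, or if a joint passes its speed limit or range.

## Working session

There is one attempt and no reset: what is moved stays moved. The work goes in short steps, Python scripts to look and compute and a tool call to move; the robot and the scene stay as the last step left them, time stands still between calls to the robot, and variables do not carry over. Pictures are saved under pics/ and viewed, about 8 in all and at most 12, crops included, and the job is handed in when it is done.

Besides the shell and the picture viewer there is one more tool, called after "Emit:" by a JSON object that holds its "method" and its "body", one argument or row to a line. arm_command: Moves the arm, as the interface text tells. Its arguments: {"type":"object","properties":{"targets":{"type":"array","items":{"type":"array","items":{"type":"number"}}},"hand":{"type":"number"},"squeeze":{"type":"number"}},"required":["targets"]}

```bash
mkdir -p pics
cat > h.py <<'E'
import numpy as np, cv2
from station import ctrl
def shot(name,fn=None):
    c=ctrl.read_camera(name); 
    if fn: cv2.imwrite('pics/'+fn,c['color'][:,:,::-1])
    return c
def ray(c,u,v,z):
    R=np.array(c['R']);t=np.array(c['t']);o=-R.T@t
    d=R.T@np.array([(u-c['cx'])/c['fx'],(v-c['cy'])/c['fy'],1]);return o+d*(z-o[2])/d[2]
def proj(c,X):
    p=np.array(c['R'])@np.array(X)+np.array(c['t']);return c['fx']*p[0]/p[2]+c['cx'],c['fy']*p[1]/p[2]+c['cy']
E
python3 - <<'E'
from h import *
import pickle
c=shot('top','top1.png');pickle.dump(c,open('top1.pkl','wb'))
c2=shot('scene','scene1.png');pickle.dump(c2,open('scene1.pkl','wb'))
print(ctrl.read_state())
print({k:v for k,v in c.items() if k!='color'})
E
```

```text
{'time': 0.1, 'q': array([ 1.20299726e+00,  2.38712047e-01, -1.41702870e-02,  1.31921397e+00,
       -9.69977030e-06,  1.57079251e+00]), 'dq': array([ 0.00021573, -0.00141704,  0.00029008, -0.00171979,  0.00104977,
       -0.00172081]), 'joint_torque': array([-1.15975494e-03, -5.39719605e+01,  3.47001100e+01,  1.34156481e-02,
       -9.89100931e-05, -8.14240195e-06]), 'position': array([0.18863617, 0.48953203, 0.23074638]), 'tool_rot': array([-3.14029268e+00,  9.69479390e-06,  2.77379742e+00]), 'wrist_force': array([-0.51517311,  0.42894054,  0.63140179]), 'ft_torque': array([-0.04395784, -0.03973346,  0.03223155]), 'width': 0.08524846759402696}
{'fx': 425.8222136705126, 'fy': 425.8222136705126, 'cx': 274.7025951426596, 'cy': 206.6822972468106, 'R': array([[-0.12557595, -0.99207264,  0.00475001],
       [-0.97152724,  0.12200289, -0.20310125],
       [ 0.20091167, -0.0301194 , -0.97914622]]), 't': array([0.098031  , 0.50034403, 1.09193705])}
```

View pics/top1.png

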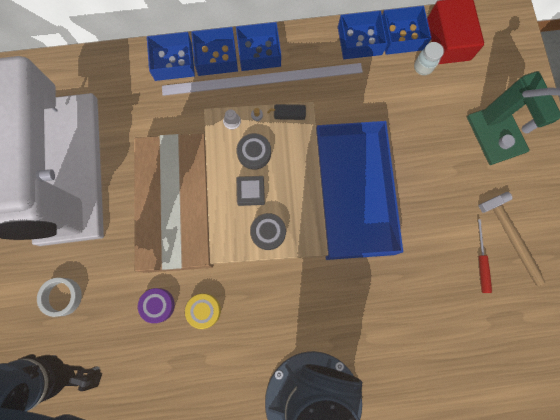

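View pics/scene1.png

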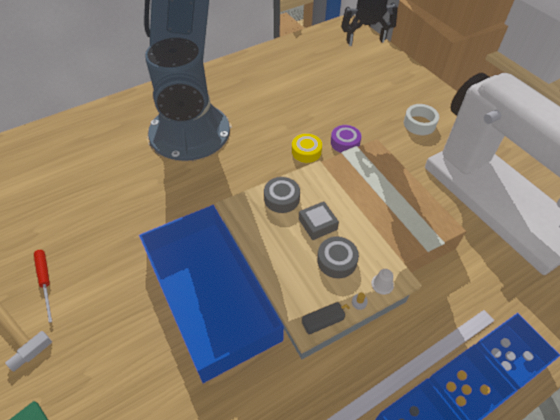

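Top view: dark discs at (254,151) and (268,231), with the square between them at (250,190). The bin is to the right at about (360,190), and the carton is on the left. Loose trinkets lie at the stand's far end (232-305, 112).
Possible look-alikes are purple (155,306), yellow (201,311) and the grey tape ring (59,298). I choose the two dark grey discs with bright rings that lie on the stand.

Run:
```python
from h import *
import pickle
def ringfit(c,box,z):
    x0,y0,x1,y1=box; im=c['color'][y0:y1,x0:x1].astype(int)
    hsv=cv2.cvtColor(c['color'][y0:y1,x0:x1],cv2.COLOR_RGB2HSV)
    m=((hsv[...,1]<70)&(hsv[...,2]<150)).astype(np.uint8)
    m=cv2.morphologyEx(m,cv2.MORPH_OPEN,np.ones((3,3)))
    ct=max(cv2.findContours(m,cv2.RETR_EXTERNAL,cv2.CHAIN_APPROX_NONE)[0],key=cv2.contourArea)
    P=np.array([ray(c,p[0][0]+x0,p[0][1]+y0,z)[:2] for p in ct],np.float32)
    (cc,r)=cv2.minEnclosingCircle(P); rect=cv2.minAreaRect(P)
    return np.round(cc,3),round(r,3),rect
T=pickle.load(open('top1.pkl','rb'));S=pickle.load(open('scene1.pkl','rb'))
for n,b in dict(far=(230,128,278,174),near=(245,208,292,255),sq=(230,172,272,208)).items(): print('top',n,*ringfit(T,b,.11))
for n,b in dict(near=(258,172,306,216),far=(312,232,362,280),sq=(296,200,342,240)).items(): print('scene',n,*ringfit(S,b,.11))
# ring centres on top face z=.125
for n,p in dict(far=(254,149),near=(268,230),sq=(250,189)).items(): print(n,ray(T,*p,.125).round(3))
for n,p in dict(near=(282,189),far=(338,253)).items(): print('S',n,ray(S,*p,.125).round(3))
# bin rim
m=cv2.inRange(cv2.cvtColor(T['color'],cv2.COLOR_RGB2HSV),(105,130,40),(130,255,255));m[:100]=0;
ct=max(cv2.findContours(m,cv2.RETR_EXTERNAL,cv2.CHAIN_APPROX_NONE)[0],key=cv2.contourArea)
print('bin',cv2.minAreaRect(np.array([ray(T,*p[0],.08)[:2] for p in ct],np.float32)))
for p in [(205,109),(315,103),(327,257),(211,265),(135,137),(136,270),(318,125)]: print('stand',p,ray(T,*p,.09).round(3))
for p in [(232,118),(257,112),(290,112)]: print('trink',ray(T,*p,.1).round(3))
out=np.hstack([cv2.resize(T['color'][95:275,195:345],None,fx=3,fy=3)]);cv2.imwrite('pics/crop1.png',out[:,:,::-1])
```

```text
top far [0.651 0.073] 0.05 ((0.6513925194740295, 0.0728859007358551), (0.08652305603027344, 0.09878081828355789), 82.9144287109375)
top near [0.437 0.061] 0.047 ((0.43732303380966187, 0.06223055720329285), (0.08810759335756302, 0.09132660180330276), 82.81474304199219)
top sq [0.547 0.093] 0.05 ((0.5471307635307312, 0.09347052872180939), (0.07053522765636444, 0.07719599455595016), 86.35707092285156)
scene near [0.437 0.06 ] 0.056 ((0.4374048113822937, 0.06131105124950409), (0.0860743597149849, 0.10988205671310425), 58.23828887939453)
scene far [0.65 0.07] 0.054 ((0.6520236730575562, 0.07356485724449158), (0.08844291418790817, 0.10599689185619354), 55.13214111328125)
scene sq [0.548 0.092] 0.056 ((0.5472648739814758, 0.09249696880578995), (0.08004602044820786, 0.0866299420595169), 84.71085357666016)
far [0.651 0.071 0.125]
near [0.437 0.061 0.125]
sq [0.547 0.093 0.125]
S near [0.435 0.064 0.125]
S far [0.652 0.071 0.125]
bin ((0.527002215385437, -0.1896822154521942), (0.19175505638122559, 0.3643331527709961), 86.46127319335938)
stand (205, 109) [0.793 0.19  0.09 ]
stand (315, 103) [ 0.774 -0.11   0.09 ]
stand (327, 257) [ 0.355 -0.079  0.09 ]
stand (211, 265) [0.372 0.214 0.09 ]
stand (135, 137) [0.736 0.383 0.09 ]
stand (136, 270) [0.383 0.402 0.09 ]
stand (318, 125) [ 0.71  -0.108  0.09 ]
trink [0.754 0.119 0.1  ]
trink [0.763 0.051 0.1  ]
trink [ 0.752 -0.037  0.1  ]
```

View pics/crop1.png

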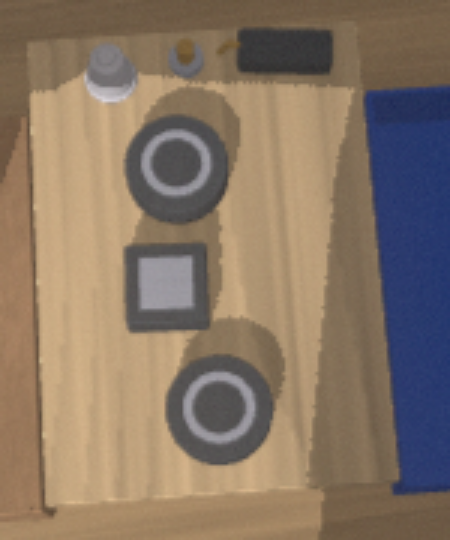

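The crop shows both ringed dark discs with a clear way to the right, and the square between them. The bin's yaw is about -3.8°. Next I set the jaws half open across the row and move above and behind the near disc.

Emit:
{"method": "arm_command", "body": {
  "targets": [
    [-36,-23,0,0.9],
    [-72,-47,0,1.8],
    [-108,-70,0,2.7],
    [-144,-94,0,3.6],
    [-180,-117,0,4.5],
    [-217,-140,0,5.4],
    [-253,-164,0,6.4],
    [-289,-187,0,7.3],
    [-325,-211,0,8.2],
    [-361,-234,0,9.1],
    [-361,-234,0,9.1],
    [-361,-234,0,9.1]
  ],
  "hand": 0.5
}}

```text
time: 1.6
position: [0.4411, 0.1417, 0.231]
tool_rot: [-3.141, 0.0, 1.504]
wrist_force: [0.1, 0.9, -0.9]
width: 0.0427
```

Emit:
{"method": "arm_command", "body": {
  "targets": [
    [0,0,30,0],
    [0,0,60,0],
    [0,0,90,0],
    [0,0,110,0],
    [0,0,125,0],
    [0,0,135,0],
    [0,0,135,0]
  ]
}}

```text
time: 2.48
position: [0.4408, 0.1421, 0.0959]
tool_rot: [-3.141, 0.0, 1.505]
wrist_force: [-0.1, 0.5, 0.0]
width: 0.0426
```

Run:
```python
from h import *
a=shot('top')['color'][95:275,195:345];b=shot('scene')['color'][120:300,200:440]
cv2.imwrite('pics/c2.png',cv2.resize(np.hstack([a,b]),None,fx=2,fy=2)[:,:,::-1])
s=ctrl.read_state();print(s['position'],s['wrist_force'])
```

```text
[0.4415964  0.14209521 0.09677063] [-0.14045434 -0.58354626  0.56199099]
```

View pics/c2.png

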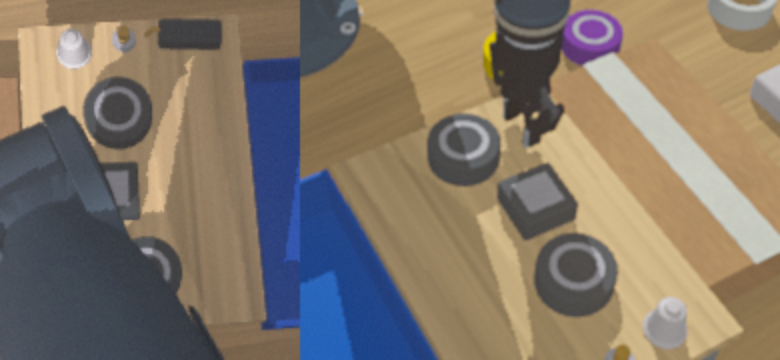

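The scene view shows the fingers behind the near disc and clear of the square. I push now.

Emit:
{"method": "arm_command", "body": {
  "targets": [
    [-12,0,0,0],
    [-22,0,0,0],
    [-32,0,0,0],
    [-42,0,0,0],
    [-53,0,0,0],
    [-64,0,0,0],
    [-75,0,0,0],
    [-86,0,0,0],
    [-98,0,0,0],
    [-110,0,0,0],
    [-120,0,0,0],
    [-130,0,0,0]
  ]
}}

```text
time: 4.08
position: [0.4329, 0.0126, 0.0966]
tool_rot: [3.141, -0.004, 1.504]
wrist_force: [1.4, 10.2, -0.2]
width: 0.0422
```

Run:
```python
from h import *
a=shot('top')['color'][95:275,195:345];b=shot('scene')['color'][120:300,200:440]
cv2.imwrite('pics/c3.png',cv2.resize(np.hstack([a,b]),None,fx=2,fy=2)[:,:,::-1])
```

```text
(no output)
```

View pics/c3.png

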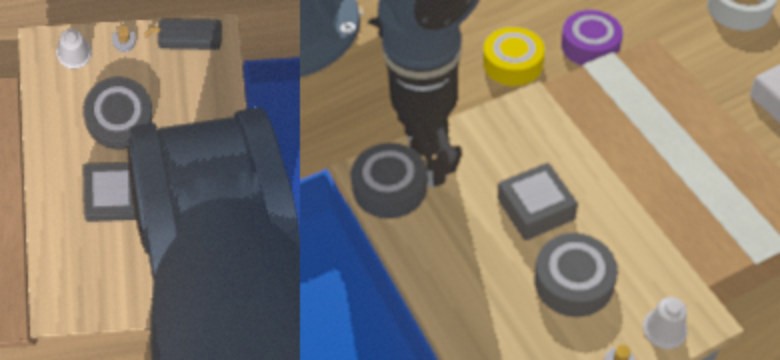

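The disc is sliding straight, cradled between the fingers with about 10 N of friction, and the square has not moved. I push on over the edge.

Emit:
{"method": "arm_command", "body": {
  "targets": [
    [-10,0,0,0],
    [-20,0,0,0],
    [-30,0,0,0],
    [-40,0,0,0],
    [-50,0,0,0],
    [-58,0,0,0],
    [-65,0,0,0],
    [-72,0,0,0],
    [-79,0,0,0],
    [-86,0,0,0],
    [-86,0,0,0],
    [-86,0,0,0]
  ]
}}

```text
time: 5.68
position: [0.4267, -0.0739, 0.0962]
tool_rot: [-3.141, 0.0, 1.503]
wrist_force: [-0.4, 0.7, -0.5]
width: 0.0429
```

Run:
```python
from h import *
b=shot('scene')['color'][120:400,120:440]
cv2.imwrite('pics/c4.png',cv2.resize(b,None,fx=2,fy=2)[:,:,::-1])
```

```text
(no output)
```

View pics/c4.png

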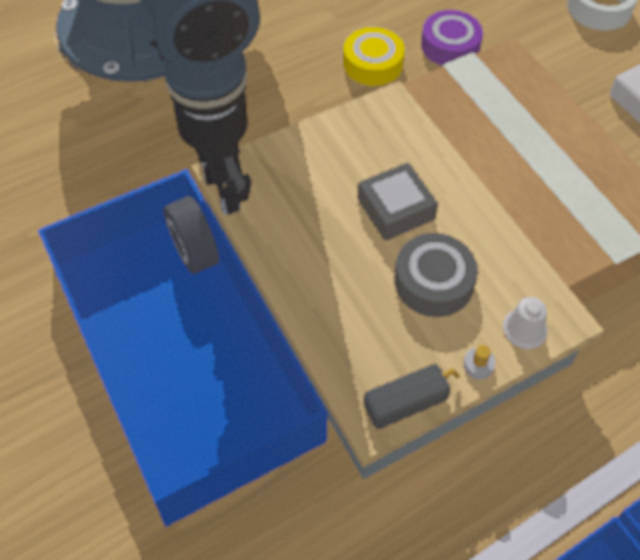

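The near disc has tipped into the bin and leans against its wall on edge. Next I lift and go behind the far disc.

Emit:
{"method": "arm_command", "body": {
  "targets": [
    [10,0,-40,0],
    [20,10,-80,0],
    [30,20,-120,0],
    [70,55,-130,0],
    [110,90,-130,0],
    [150,125,-130,0],
    [190,160,-130,0],
    [220,190,-130,0],
    [235,205,-130,0],
    [241,213,-130,0],
    [241,213,-130,0],
    [241,213,-130,0]
  ]
}}

```text
time: 7.22
position: [0.6551, 0.1516, 0.2265]
tool_rot: [-3.141, 0.0, 1.503]
wrist_force: [-0.7, -0.1, 0.5]
width: 0.043
```

Emit:
{"method": "arm_command", "body": {
  "targets": [
    [0,0,30,0],
    [0,0,60,0],
    [0,0,90,0],
    [0,0,110,0],
    [0,0,122,0],
    [0,0,130,0],
    [0,0,130,0]
  ]
}}

```text
time: 8.1
position: [0.6556, 0.1521, 0.0964]
tool_rot: [-3.142, 0.0, 1.503]
wrist_force: [-0.4, 0.0, 0.3]
width: 0.0428
```

Run:
```python
from h import *
a=shot('top')['color'][95:275,195:405];b=shot('scene')['color'][120:400,120:440]
cv2.imwrite('pics/c5.png',np.hstack([cv2.resize(a,(327,280)),b])[:,:,::-1])
```

```text
(no output)
```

View pics/c5.png

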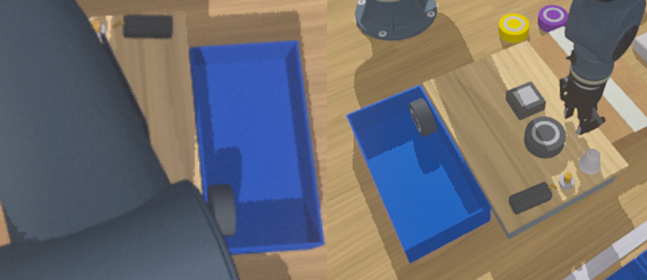

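The fingers are behind the far disc and clear of its neighbours. I push it in two calls.

Emit:
{"method": "arm_command", "body": {
  "targets": [
    [-12,0,0,0],
    [-22,0,0,0],
    [-32,0,0,0],
    [-42,0,0,0],
    [-53,0,0,0],
    [-64,0,0,0],
    [-75,0,0,0],
    [-87,0,0,0],
    [-99,0,0,0],
    [-111,0,0,0],
    [-123,0,0,0],
    [-135,0,0,0]
  ]
}}

```text
time: 9.7
position: [0.6467, 0.0184, 0.0966]
tool_rot: [3.141, -0.003, 1.504]
wrist_force: [2.1, 8.7, 0.4]
width: 0.0424
```

Emit:
{"method": "arm_command", "body": {
  "targets": [
    [-10,0,0,0],
    [-20,0,0,0],
    [-30,0,0,0],
    [-40,0,0,0],
    [-50,0,0,0],
    [-60,0,0,0],
    [-70,0,0,0],
    [-80,0,0,0],
    [-90,0,0,0],
    [-100,0,0,0],
    [-100,0,0,0],
    [-100,0,0,0]
  ]
}}

```text
time: 11.2
position: [0.6395, -0.0824, 0.096]
tool_rot: [-3.141, 0.0, 1.503]
wrist_force: [-0.0, -0.2, -0.4]
width: 0.0425
```

Run:
```python
from h import *
b=shot('scene')['color'][120:400,120:440]
cv2.imwrite('pics/c6.png',cv2.resize(b,None,fx=2,fy=2)[:,:,::-1])
```

```text
(no output)
```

View pics/c6.png

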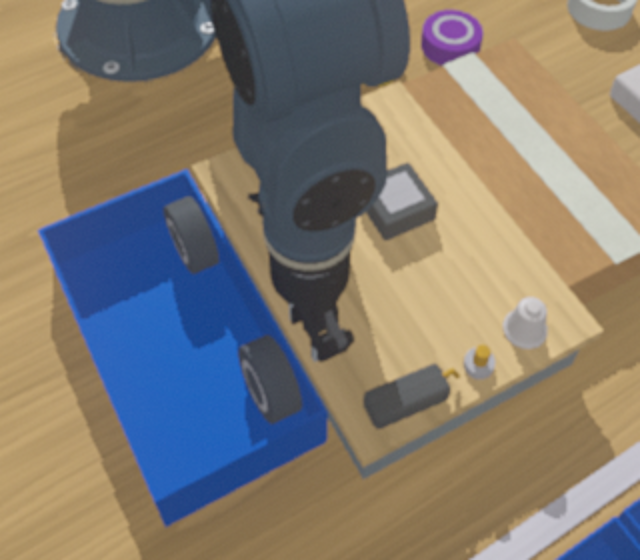

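Both discs are in the bin. I lift clear, move back, and check.

Emit:
{"method": "arm_command", "body": {
  "targets": [
    [10,0,-40,0],
    [20,0,-80,0],
    [40,0,-120,0],
    [80,0,-150,0],
    [130,0,-160,0],
    [180,0,-160,0],
    [230,0,-160,0],
    [270,0,-160,0],
    [300,0,-160,0],
    [300,0,-160,0],
    [300,0,-160,0]
  ]
}}

```text
time: 12.62
position: [0.6599, 0.2169, 0.256]
tool_rot: [-3.141, 0.001, 1.504]
wrist_force: [0.3, -0.8, 0.7]
width: 0.0424
```

Run:
```python
from h import *
T=shot('top')
S=shot('scene')
a=T['color'][95:275,195:415];b=S['color'][120:400,120:440]
cv2.imwrite('pics/c7.png',np.hstack([cv2.resize(a,(342,280)),b])[:,:,::-1])
bc=np.array([.527,-.19]);B=np.array([[.998,-.066],[.066,.998]])
for n,c in (('top',T),('scene',S)):
    h=cv2.cvtColor(c['color'],cv2.COLOR_RGB2HSV)
    poly=np.array([proj(c,[*(bc+B.T@np.array(p)),.05]) for p in [(-.17,-.085),(.17,-.085),(.17,.09),(-.17,.09)]],np.int32)
    m=np.zeros(h.shape[:2],np.uint8);cv2.fillPoly(m,[poly],255)
    m&=((h[...,1]<90)&(h[...,2]<140)).astype(np.uint8)*255
    k,_,st,ce=cv2.connectedComponentsWithStats(m)
    for i in range(1,k):
        if st[i,4]>60: print(n,ce[i].round(),st[i,4],(B@(ray(c,*ce[i],.05)[:2]-bc)).round(3))
# square: light inlay centroid, scene, vs. start
import pickle
for c in (pickle.load(open('scene1.pkl','rb')),S):
    sub=cv2.cvtColor(c['color'],cv2.COLOR_RGB2HSV)[200:240,296:342]
    m=((sub[...,1]<70)&(sub[...,2]<200)).astype(np.uint8);M=cv2.moments(m,True)
    print('sq',ray(c,296+M['m10']/M['m00'],200+M['m01']/M['m00'],.11).round(4))
s=ctrl.read_state();print(s['position'],s['wrist_force'],s['time'])
```

```text
top [330. 153.] 497 [0.108 0.061]
top [337. 230.] 512 [-0.106  0.061]
scene [215. 237.] 650 [-0.107  0.064]
scene [254. 310.] 824 [0.108 0.062]
sq [0.5502 0.0917 0.11  ]
sq [0.5488 0.0918 0.11  ]
[0.66005951 0.21616475 0.2563079 ] [ 0.0129562  -0.14210114  0.40209231] 12.725
```

View pics/c7.png

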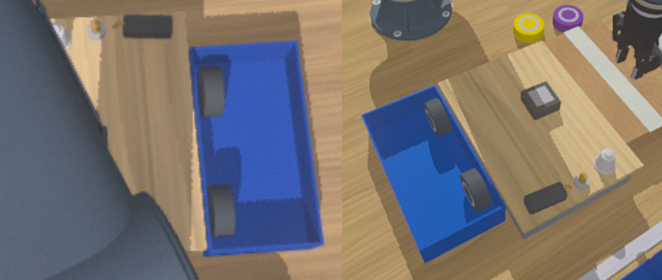

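Both views agree that both discs stand inside the bin at x about ±0.107, y about 0.062, height about 0.05. The square has moved about 1 mm at most. I hand in.

```bash
python3 -c "
from station import ctrl
print(ctrl.sign_off())"
```

```text
the job is handed in; nothing more can be done
None
```

Both round weights are in the blue bin, and I handed the job in at about 12.7 s of the 48 s allowed. I pushed each one low with the half-open fingers, straight along the stand and over the edge.

- **Discs:** the last check in the top and scene views agrees. Both stand on edge, leaning against the bin's stand-side wall, at x about ±0.107 m and y about 0.062 m in the bin frame. Their centres are about 0.05 m above the table.
- **Rest:** the near disc looked the same in the pictures taken while I pushed the far one. The far one stayed put after I lifted away. I did not measure their speeds.
- **Square weight:** its measured position changed by about 1 mm, which is within measurement noise.
- **Robot:** it stands clear of everything. The readings I saw showed about 10 N at most while pushing and about 0 N at the end.

No checks failed or disagreed; hand-in gave no verdict.

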